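# Sieve the nuts from the ferrules

### The job

Pick up the sieve by its bail and tilt it over the shallow blue box so that all five nuts slide onto the slots and fall through into that box while the three ferrules stay on the sieve. Then tip the ferrules over the sieve's open end into the deep blue box, and gently set the empty sieve back upright in the middle of its rubber mat. Leave the gauge, the wrench and the jar where they are.

Things in the scene. Friction and masses are not known exactly. Their poses are not given: they have to be found in the camera images.
- sieve: loose stainless sieve pan, 0.35 kg, 251 mm long (x from -131 to +120 mm), 130 wide (y), 34 deep, with a rigid upright bail across it at x = 0. Origin: on the underside, below the bail; z up. Side walls and the +x end wall are 34 mm high; the -x end is open. The parts start on the half x < 0, which has a plain floor (top at z = 6 mm); they slide once it is tilted about 12 to 25 degrees.
- sieve_grip (a point): middle of the bail's flat-sided grip bar, 99 mm above the sieve's origin: bar 12 mm thick (along the sieve's x), 22 mm high, 130 mm long (along its y); free space below it down to the parts, whose tops are 34 mm above the origin.
- sieve_slots (a point): middle of the slotted half (x = 0 to 117 mm of the sieve), 58 mm from the origin along +x, 8 mm up. No floor here: six ribs 4 mm thick run along x at y = -60, -36, -12, 12, 36, 60 mm with 20 mm gaps between. The ribs also run on over the plain half, standing 2 mm proud of its floor.
- sieve_lip (a point): middle of the open pouring edge at the -x end of the plain floor, 131 mm from the sieve's origin along -x, 6 mm up.
- mat: flat black rubber mat on the bench, fixed, 180 mm (its x) by 270 mm (its y), 3 mm thick; the sieve starts on it with its length along the mat's y. Origin: centre of the underside, z up.
- tray: shallow blue plastic box, fixed, open on top, 170 mm (x) by 180 mm (y) outside, 40 mm high, walls and floor 4 mm. Origin: centre of the underside.
- bin: deep blue plastic box, fixed, open on top, 170 mm (x) by 180 mm (y) outside, 85 mm high, walls and floor 4 mm, a paper label on its -x side. Origin: centre of the underside.
- gauge: bystander: pressure gauge lying face up, 68 mm across, 26 mm high, with a stub. Origin: centre of the underside.
- wrench: bystander: steel ring wrench 198 mm long (its x), 28 mm wide, 8 mm high, lying flat. Origin: its middle, underside.
- jar: bystander: closed white plastic jar, 56 mm across, 70 mm high. Origin: centre of the underside.
- ferrule1: large stainless pipe ferrule, loose, about 70 g: round flange 50 mm across and 8 mm thick, above it a neck 38 mm across, 26 mm high in all; starts flange down on the ribs of the sieve's plain half. Too big for the gaps. Origin: centre of the flange's face; z along the neck.
- ferrule2: large stainless pipe ferrule, loose, about 70 g: round flange 50 mm across and 8 mm thick, above it a neck 38 mm across, 26 mm high in all; starts flange down on the ribs of the sieve's plain half. Too big for the gaps. Origin: centre of the flange's face; z along the neck.
- ferrule3: large stainless pipe ferrule, loose, about 70 g: round flange 50 mm across and 8 mm thick, above it a neck 38 mm across, 26 mm high in all; starts flange down on the ribs of the sieve's plain half. Too big for the gaps. Origin: centre of the flange's face; z along the neck.
- nut1: small stainless hex nut, loose, 12 g, 17 mm across corners, 8 mm high; starts flat on the sieve's plain half, between the ribs. Origin: centre of its underside.
- nut2: small stainless hex nut, loose, 12 g, 17 mm across corners, 8 mm high; starts flat on the sieve's plain half, between the ribs. Origin: centre of its underside.
- nut3: small stainless hex nut, loose, 12 g, 17 mm across corners, 8 mm high; starts flat on the sieve's plain half, between the ribs. Origin: centre of its underside.
- nut4: small stainless hex nut, loose, 12 g, 17 mm across corners, 8 mm high; starts flat on the sieve's plain half, between the ribs. Origin: centre of its underside.
- nut5: small stainless hex nut, loose, 12 g, 17 mm across corners, 8 mm high; starts flat on the sieve's plain half, between the ribs. Origin: centre of its underside.
Mind the look-alikes: they are no part of the job. Leave any purple look-alike of the ferrule1 alone.

How it is judged:
On the way, in this order (a step that is already met when the one before it is completed fails the run):
1. with the sieve held up, all five nuts are in the shallow box and all three ferrules are still on the sieve (height (world z) of sieve above 0.05 m and x of nut1 in the frame of tray between -0.082 and 0.082 m and y of nut1 in the frame of tray between -0.087 and 0.087 m and z of nut1 in the frame of tray between -0.002 and 0.035 m and x of nut2 in the frame of tray between -0.082 and 0.082 m and y of nut2 in the frame of tray between -0.087 and 0.087 m and z of nut2 in the frame of tray between -0.002 and 0.035 m and x of nut3 in the frame of tray between -0.082 and 0.082 m and y of nut3 in the frame of tray between -0.087 and 0.087 m and z of nut3 in the frame of tray between -0.002 and 0.035 m and x of nut4 in the frame of tray between -0.082 and 0.082 m and y of nut4 in the frame of tray between -0.087 and 0.087 m and z of nut4 in the frame of tray between -0.002 and 0.035 m and x of nut5 in the frame of tray between -0.082 and 0.082 m and y of nut5 in the frame of tray between -0.087 and 0.087 m and z of nut5 in the frame of tray between -0.002 and 0.035 m and x of ferrule1 in the frame of sieve between -0.135 and 0.12 m and y of ferrule1 in the frame of sieve between -0.064 and 0.064 m and z of ferrule1 in the frame of sieve between 0 and 0.05 m and x of ferrule2 in the frame of sieve between -0.135 and 0.12 m and y of ferrule2 in the frame of sieve between -0.064 and 0.064 m and z of ferrule2 in the frame of sieve between 0 and 0.05 m and x of ferrule3 in the frame of sieve between -0.135 and 0.12 m and y of ferrule3 in the frame of sieve between -0.064 and 0.064 m and z of ferrule3 in the frame of sieve between 0 and 0.05 m), for 0.1 s.
2. with the sieve held up, all three ferrules are in the deep box (height (world z) of sieve above 0.05 m and x of ferrule1 in the frame of bin between -0.082 and 0.082 m and y of ferrule1 in the frame of bin between -0.087 and 0.087 m and z of ferrule1 in the frame of bin between -0.002 and 0.075 m and x of ferrule2 in the frame of bin between -0.082 and 0.082 m and y of ferrule2 in the frame of bin between -0.087 and 0.087 m and z of ferrule2 in the frame of bin between -0.002 and 0.075 m and x of ferrule3 in the frame of bin between -0.082 and 0.082 m and y of ferrule3 in the frame of bin between -0.087 and 0.087 m and z of ferrule3 in the frame of bin between -0.002 and 0.075 m), for 0.1 s.
At the end, for the whole second after the job is handed in: All five nuts lie in the shallow box, all three ferrules lie in the deep box (origins inside the walls and below the rims), and the sieve stands level (within 0.06 rad) and at rest on the rubber mat, its origin within 50 mm of the mat's centre (x of nut1 in the frame of tray between -0.082 and 0.082 m and y of nut1 in the frame of tray between -0.087 and 0.087 m and z of nut1 in the frame of tray between -0.002 and 0.035 m and x of nut2 in the frame of tray between -0.082 and 0.082 m and y of nut2 in the frame of tray between -0.087 and 0.087 m and z of nut2 in the frame of tray between -0.002 and 0.035 m and x of nut3 in the frame of tray between -0.082 and 0.082 m and y of nut3 in the frame of tray between -0.087 and 0.087 m and z of nut3 in the frame of tray between -0.002 and 0.035 m and x of nut4 in the frame of tray between -0.082 and 0.082 m and y of nut4 in the frame of tray between -0.087 and 0.087 m and z of nut4 in the frame of tray between -0.002 and 0.035 m and x of nut5 in the frame of tray between -0.082 and 0.082 m and y of nut5 in the frame of tray between -0.087 and 0.087 m and z of nut5 in the frame of tray between -0.002 and 0.035 m and x of ferrule1 in the frame of bin between -0.082 and 0.082 m and y of ferrule1 in the frame of bin between -0.087 and 0.087 m and z of ferrule1 in the frame of bin between -0.002 and 0.075 m and x of ferrule2 in the frame of bin between -0.082 and 0.082 m and y of ferrule2 in the frame of bin between -0.087 and 0.087 m and z of ferrule2 in the frame of bin between -0.002 and 0.075 m and x of ferrule3 in the frame of bin between -0.082 and 0.082 m and y of ferrule3 in the frame of bin between -0.087 and 0.087 m and z of ferrule3 in the frame of bin between -0.002 and 0.075 m and horizontal distance between sieve and mat below 0.05 m and height (world z) of sieve below 0.008 m and angle between sieve's own z axis and vertical below 0.06 rad and linear speed of sieve below 0.02 m/s); the robot touches nothing.
It fails at once if a bystander (gauge, wrench, jar) is moved by more than 30 mm (distance of any of gauge, wrench, jar from where it was at the start of the episode above 0.03 m).
It fails at once if the sieve is dropped or pressed onto its mat with more than 100 N (contact force between sieve and mat above 100 N).
It also fails if it takes over 64 s, if anything falls off the work surface, if the arm or the gripper's body presses on something with over 40 N, if the wrist force passes 120 N, or if a joint passes its speed limit or range.

### The arm

A 6-joint arm with a two-finger parallel gripper is mounted at the origin on the work surface. World frame = base frame: x ahead of the robot, y to its left, z up, the work surface at z = 0. Lengths are in m, angles in rad, forces in N, time in s.
With the tool pointing down it reaches from about 0.275 to 0.825 m from the base axis. Payload 4.9 kg.
Tool frame: the origin (TCP) lies midway between the tips of the shut fingers; the grasp point (between the pads) lies 19 mm behind it (grip_point_offset is the distance from the TCP to the grasp point, in m); z points along the fingers, x is the direction in which the jaws open and shut, and the axes are right-handed (so a half turn about z gives the same grasp; the last joint's range is limited). The gripper opens to 85 mm and grips with 20 to 120 N. Pads are 22 mm wide; open, the fingers measure 114 mm over their backs; the gripper's body (76 mm by 85 mm) begins 54 mm behind the grasp point. The pads swing forward as they close: fully open they stand 13 mm farther back than shut.
Start: joints at [-1.363, 0.326, -0.193, 1.052, 0, 1.437], TCP at [0.184, -0.518, 0.231] pointing down, gripper open.
Joint ranges: [-2.65, 2.65], [-0.97, 1.79], [-1.3, 1.35], [-1.93, 2.1], [-1.47, 1.37], [-3.14, 3.14]. Speed limits (rad/s): [2.57, 2.57, 3.14, 3.14, 3.14, 3.14].

### API

Orientations are given as a rotation vector (axis times angle).
In Python, from cell import * gives the robot as it stands. Calls block until the motion is done:
- movep(position, orientation): joint-space move of the TCP to a pose.
- move_l(position, velocity=0.15, rot=None, until_force=None): straight line of the TCP; rot=None keeps the orientation; velocity is the mean speed in m/s. With until_force (N) it stops when the force on the tool has changed by that much, and returns True; else False.
- set_joints(angles): joint-space move.
- let_go() and grab(newtons=None): open the fingers fully, or close them until they stop; newtons is the grip in N (None keeps the last).
- sleep(seconds).
- ik(position, orientation): joint angles nearest the present ones, or None.
- get_state(): the state.
- grab_frame(name): name is "side" or "top" or "wrist"; returns a dict with "img" (480x640x3 uint8, red, green, blue), "fx", "fy", "cx", "cy" (pixels), "cam_to_world" (4x4, takes a point from camera to world coordinates); the wrist camera has in their place "T_tool_cam" (4x4, takes a point from camera to tool coordinates, whose origin is the TCP and whose axes are the tool frame's). Camera axes: x right, y down, z forward; pixel columns grow to the right and rows downward; lengths in m; the calibration is good to about 2 mm. A picture is of the moment at which its call begins: read the wrist's pose just before it. There is no depth.
A pose or a line that the arm cannot do raises MotionError and nothing moves.
- sign_off(): hands the job in, once; it reports no verdict.
Trained networks look in the newest picture that a camera, given by its name, has taken for a name from the list of things; names that differ only in an ending like _2 or _b are one class to them, and where a whole thing is asked for, a point or a joint stands for the part that bears it (a point fixed in the world has none). Each returns a list of dicts, best first, with "score" (0 to 1); they miss things now and then, are a little off and sometimes report something else, mostly with a low value. They report only what shows in the picture. A call takes as long as a camera call. They do not tell look-alikes from the thing itself.
- spot_in(camera, name): "centre" ([column, row] in pixels, amid what is visible of it).
- silhouettes(camera, name): "mask" (480x640 bool, what is visible of it) and "centre" ([column, row] in pixels, amid what is visible of it).
- tip_of(camera, name): "centre" ([column, row] in pixels: a listed point, or the origin of a listed thing).
The state is a dict: "clock": time; "q": joint angles; "joint_velocities": joint speeds; "tau": joint torques, N m; "position": TCP position; "eef_rot": TCP orientation; "contact_force": force on the tool from outside, world axes, zero at the start; "wrist_torque": the same for the moment, N m; "finger_gap": opening from 0.0 (shut) to 1.0 (fully open).
Only numpy, scipy, OpenCV 4.12 (cv2) and the standard library are available. Lean on these libraries where they do the work, as an engineer would, in place of code of your own. Each camera call takes 0.05 s, during which the arm holds its last target.

## Working session

There is one attempt and no reset: what is moved stays moved. The work goes in short steps, each a Python script; the robot and the scene stay as the last script left them, time stands still between calls to the robot, and variables do not carry over. Pictures are saved under pics/ and viewed, and the job is handed in when it is done.

```bash
ls; mkdir -p pics
python3 - <<'E'
from cell import *
import cv2
s=get_state(); print(s['clock'],s['position'],s['eef_rot'],s['finger_gap'])
for n in ['side','top','wrist']:
    f=grab_frame(n); cv2.imwrite(f'pics/{n}0.png',f['img'][:,:,::-1])
    print(n,f['fx'],f['fy'],f['cx'],f['cy']); print(f.get('cam_to_world',f.get('T_tool_cam')))
for c in ['side','top']:
    for n in ['sieve_grip','sieve_slots','sieve_lip','sieve','mat','tray','bin','gauge','wrench','jar','ferrule1','nut1']:
        print(c,n,[(round(d['score'],2),[round(x) for x in d['centre']]) for d in tip_of(c,n)])
print(get_state()['clock'])
E
```

```text
pics
0.0 [ 0.18422533 -0.51757921  0.23049389] [-2.56588634e+00  1.81062278e+00  2.04166234e-03] 0.9993634811108406
side 459.4387910234829 459.4387910234829 321.76174639929013 238.2430419780799
[[ 0.98308633 -0.10358944  0.15103143  0.45294901]
 [-0.18308464 -0.53510639  0.82470671 -0.83591058]
 [-0.00461303 -0.83840943 -0.54502142  0.61796124]
 [ 0.          0.          0.          1.        ]]
top 604.1748549120395 604.1748549120395 326.3564704007081 235.6864808265335
[[ 2.43840339e-02 -9.97169515e-01  7.11222658e-02  4.99686735e-01]
 [-9.99687466e-01 -2.47141772e-02 -3.76550140e-03 -2.69108701e-05]
 [ 5.51257149e-03 -7.10082196e-02 -9.97460498e-01  1.25189483e+00]
 [ 0.00000000e+00  0.00000000e+00  0.00000000e+00  1.00000000e+00]]
wrist 426.9087508409248 426.9087508409248 322.1717011311228 241.60983438267226
[[ 9.99999747e-01  6.91847466e-04  1.65044242e-04  9.64886729e-04]
 [-7.10432148e-04  9.60370540e-01  2.78725529e-01 -7.18110006e-02]
 [ 3.43319237e-05 -2.78725576e-01  9.60370789e-01 -1.42248633e-01]
 [ 0.00000000e+00  0.00000000e+00  0.00000000e+00  1.00000000e+00]]
side sie
[... 552 characters left out ...]
3, [254, 292]), (0.47, [289, 268]), (0.45, [298, 296]), (0.43, [278, 268])]
top sieve_grip [(0.87, [330, 291])]
top sieve_slots [(0.65, [299, 293])]
top sieve_lip [(0.55, [394, 272]), (0.26, [413, 155])]
top sieve [(0.64, [377, 265])]
top mat [(0.81, [323, 287])]
top tray [(0.7, [502, 264])]
top bin [(0.7, [137, 254]), (0.31, [332, 281]), (0.15, [327, 287])]
top gauge [(0.96, [241, 164])]
top wrench [(0.86, [414, 156])]
top jar [(0.96, [346, 152])]
top ferrule1 [(0.83, [349, 264]), (0.68, [345, 303]), (0.6, [328, 288]), (0.58, [313, 200]), (0.57, [381, 294])]
top nut1 [(0.61, [378, 266]), (0.61, [377, 252]), (0.41, [335, 277]), (0.37, [364, 302]), (0.36, [328, 268]), (0.18, [137, 253])]
1.35
```

View pics/top0.png

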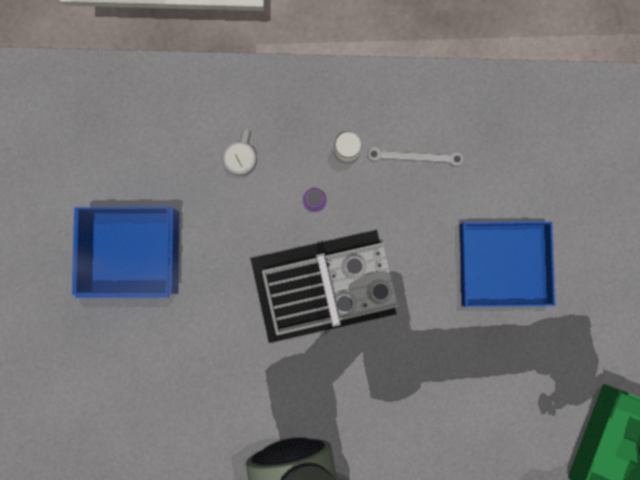

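View pics/side0.png

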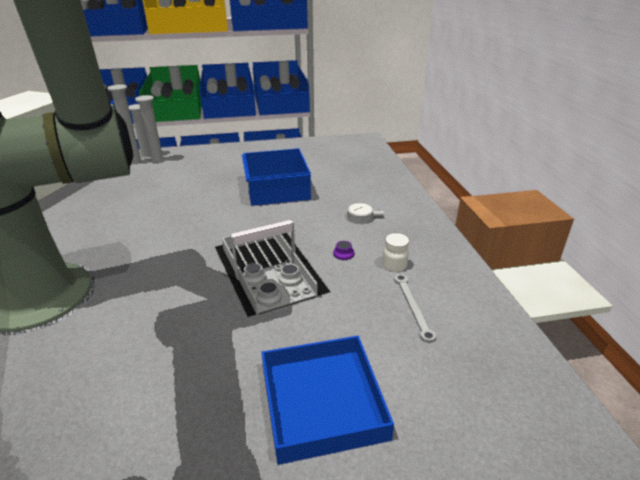

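The top view shows the sieve at about (325,285). Its slots face left, towards the deep box at (125,253), and its open end faces right, towards the shallow box at (507,264). The gauge (240,158), jar (348,147) and wrench (415,156) sit well back.

- **Ferrules:** the candidates are (354,264), (380,291) and (345,302) on the sieve. The purple one at (314,200) is the look-alike, so I leave it.
- **Boxes:** there are two blue ones. The deep one shows thick walls at left and at (278,175) in the side view. The shallow one is at right.
- **Grip:** the only bail is the white bar at (329,290).

Next I'll measure.

```bash
cat > h.py <<'E'
from cell import *
import numpy as np, cv2
from scipy.spatial.transform import Rotation as R
def w2(f,px,z,T=None):
    T=f['cam_to_world'] if T is None else T
    px=np.atleast_2d(px).astype(float)
    d=np.c_[(px[:,0]-f['cx'])/f['fx'],(px[:,1]-f['cy'])/f['fy'],np.ones(len(px))]@T[:3,:3].T
    o=T[:3,3]; return o+d*((z-o[2])/d[:,2])[:,None]
def toolT():
    s=get_state(); T=np.eye(4); T[:3,:3]=R.from_rotvec(s['eef_rot']).as_matrix(); T[:3,3]=s['position']; return T
def save(n,img,crop=None,sc=1):
    if crop: a,b,c,d=crop; img=img[b:d,a:c]
    cv2.imwrite('pics/'+n,cv2.resize(img,None,fx=sc,fy=sc,interpolation=cv2.INTER_CUBIC)[:,:,::-1])
E
python3 - <<'E'
from h import *
f=grab_frame('top')
save('crop1.png',f['img'],(240,180,420,350),4)
hsv=cv2.cvtColor(f['img'],cv2.COLOR_RGB2HSV)
for n,z in [('mat',.003),('tray',.04),('bin',.085)]:
    for d in silhouettes('top',n)[:2]:
        m=d['mask'].astype(np.uint8)
        c=cv2.findContours(m,0,2)[0]; c=max(c,key=cv2.contourArea)
        r=cv2.minAreaRect(c); b=cv2.boxPoints(r); w=w2(f,b,z)
        print(n,round(d['score'],2),'px',b.round().tolist(),'ctr',w.mean(0).round(4),'sides',np.linalg.norm(w[1]-w[0]).round(3),np.linalg.norm(w[2]-w[1]).round(3),'ang',np.degrees(np.arctan2(*(w[1]-w[0])[1::-1])).round(1))
g=tip_of('top','sieve_grip');print('grip',[ (d['score'],w2(f,d['centre'],.102)) for d in g])
for n,z in [('tray',0),('bin',0)]: print(n,[(d['score'],w2(f,d['centre'],z)) for d in tip_of('top',n)])
m=((hsv[:,:,2]>200)&(hsv[:,:,1]<60)).astype(np.uint8); m[:, :300]=0;m[:,350:]=0;m[:240]=0;m[340:]=0
c=max(cv2.findContours(m,0,2)[0],key=cv2.contourArea); r=cv2.minAreaRect(c);b=cv2.boxPoints(r);w=w2(f,b,.113);print(r,w.round(4),w.mean(0))
E
```

```text
mat 0.97 px [[248.0, 257.0], [377.0, 227.0], [397.0, 314.0], [268.0, 343.0]] ctr [4.867e-01 4.000e-04 3.000e-03] sides 0.274 0.183 ang -75.7
mat 0.72 px [[334.0, 291.0], [355.0, 291.0], [355.0, 313.0], [334.0, 313.0]] ctr [ 0.453  -0.0454  0.003 ] sides 0.043 0.045 ang -88.6
tray 0.7 px [[459.0, 221.0], [555.0, 221.0], [555.0, 307.0], [459.0, 307.0]] ctr [ 0.5386 -0.3686  0.04  ] sides 0.194 0.173 ang -88.6
bin 0.78 px [[71.0, 207.0], [179.0, 207.0], [179.0, 297.0], [71.0, 297.0]] ctr [0.5422 0.3831 0.085 ] sides 0.209 0.174 ang -88.6
bin 0.52 px [[263.0, 271.0], [380.0, 238.0], [400.0, 307.0], [282.0, 340.0]] ctr [ 0.4807 -0.0165  0.085 ] sides 0.236 0.137 ang -73.1
grip [(0.78, array([[ 0.47742395, -0.01040696,  0.102     ]]))]
tray [(0.64, array([[ 0.54348269, -0.37030886,  0.        ]]))]
bin [(0.58, array([[0.54490407, 0.38952015, 0.        ]]))]Traceback (most recent call last):
  File "<stdin>", line 14, in <module>
ValueError: max() iterable argument is empty
```

View pics/crop1.png

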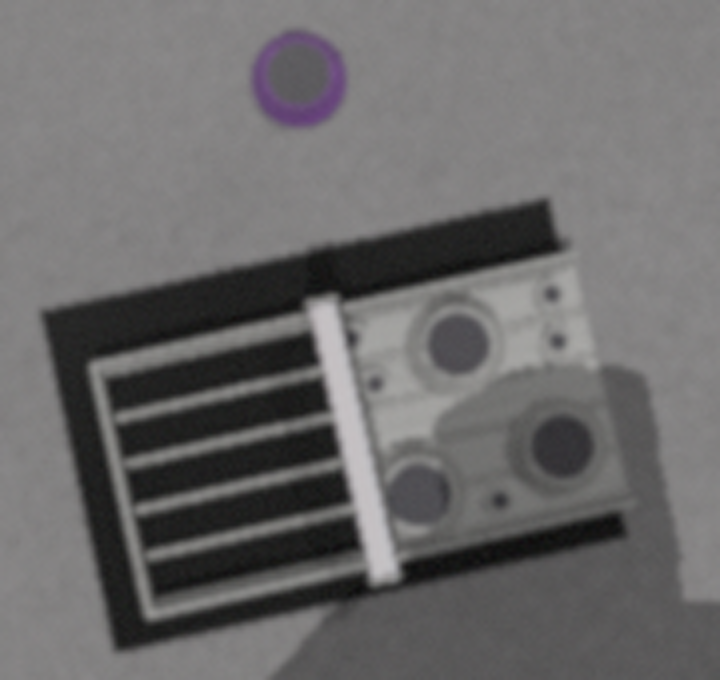

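The crop confirms the grasp target. The bail bar runs from about (321,254) to (336,325), with three grey ferrules and five nuts to its right. I'll move above it and refine with the wrist camera.

Run:
```python
from h import *
f=grab_frame('top')
b=w2(f,[[321,254.5],[336.2,324.5]],.113); print('bar',b.round(4),np.linalg.norm(b[1]-b[0]))
for n,a,c,r0,r1,h in [('tray',459.5,554.5,221,307,.04),('bin',72,179.5,207,297,.085)]:
    mid=(r0+r1)/2
    hz=[0,h] if n=='tray' else [h,0]
    print(n,'y',w2(f,[a,mid],hz[0])[0,1],w2(f,[c,mid],hz[1])[0,1],'x rim',w2(f,[(a+c)/2,r0],h)[0,0],w2(f,[(a+c)/2,r1],h)[0,0],w2(f,[(a+c)/2,r1],0)[0,0])
c=b.mean(0); d=b[0]-b[1]; print('bar dir deg',np.degrees(np.arctan2(d[1],d[0])))
# sieve +x dir: perpendicular, toward +y ; sieve y = bar axis
yaw=np.arctan2(d[1],d[0])+np.pi/2; print('sieve yaw',np.degrees(yaw))
# bar[0] is far end(+x world): sieve y=-d
# tool: x = +-sieve x, z down
best=None
for sg in (1,-1):
    tx=sg*np.array([np.cos(yaw),np.sin(yaw),0]); tz=np.array([0,0,-1.]); M=np.c_[tx,np.cross(tz,tx),tz]
    rv=R.from_matrix(M).as_rotvec(); q=ik([c[0],c[1],.25],rv); print(sg,rv,None if q is None else np.round(q,2))
```

```text
bar [[ 0.5451  0.0049  0.113 ]
 [ 0.4149 -0.0268  0.113 ]] 0.13403296119752067
tray y -0.2821081812305346 -0.46407683730011867 x rim 0.6248307547996935 0.45227316490057323 0.4507082248113732
bin y 0.48508343037089774 0.2984117909171908 x rim 0.6290069348149798 0.45543400726715044 0.4522105103768931
bar dir deg 13.679334255937587
sieve yaw 103.67933425593758
1 [1.94107757 2.47018668 0.        ] [-0.18  0.18 -0.33  1.05 -0.   -0.42]
-1 [ 2.47018668 -1.94107757  0.        ] [-0.18  0.18 -0.33  1.05 -0.    2.73]
```

```bash
cat >> h.py <<'E'
def pose(o,yaw,tilt=0,roll=0,h=0.080):
    """TCP pos,rotvec for sieve origin o, yaw(deg), tilt(deg)>0: +x end down"""
    S=R.from_euler('z',yaw,degrees=True)*R.from_euler('y',tilt,degrees=True)*R.from_euler('x',roll,degrees=True)
    M=S.as_matrix()@np.diag([1,-1,-1.])
    return np.asarray(o,float)+S.as_matrix()@[0,0,h], R.from_matrix(M).as_rotvec()
def pt(point,local,yaw,tilt):
    "origin so that local sieve point is at world point"
    S=R.from_euler('z',yaw,degrees=True)*R.from_euler('y',tilt,degrees=True)
    return np.asarray(point,float)-S.as_matrix()@np.asarray(local,float)
E
python3 - <<'E'
from h import *
p,r=pose([.480,-.011,.17],103.7); movep(p,r)
T=toolT(); f=grab_frame('wrist'); save('w1.png',f['img'])
Tc=T@f['T_tool_cam']; print(Tc[:3,3],get_state()['clock'])
for n,z in [('sieve_grip',.102),('mat',0),('sieve_slots',.011),('sieve_lip',.009)]:
    print(n,[(round(d['score'],2),np.round(d['centre']),w2(f,d['centre'],z,Tc)[0].round(4)) for d in tip_of('wrist',n)[:3]])
for ang in range(0,1): pass
for tl in (0,15,25,30,35):
  for yaw in (90,100):
    o=pt([.538,-.368,.075],[.058,0,.0],yaw,tl); q=ik(*pose(o,yaw,tl)); print('tray',tl,yaw,o.round(3),None if q is None else np.round(q,2))
for tl in (0,-20,-30,-40,-50):
  for yaw in (80,90):
    o=pt([.543,.41,.115],[-.131,0,.0],yaw,tl); q=ik(*pose(o,yaw,tl)); print('bin',tl,yaw,o.round(3),None if q is None else np.round(q,2))
E
```

```text
[ 0.41219277 -0.02889741  0.39222687] 3.9083
sieve_grip [(0.86, array([328., 226.]), array([ 0.4824, -0.0077,  0.102 ]))]
mat [(0.91, array([338., 204.]), array([0.484 , 0.0036, 0.    ]))]
sieve_slots [(0.78, array([390., 200.]), array([0.4681, 0.048 , 0.011 ]))]
sieve_lip [(0.87, array([183., 199.]), array([ 0.5117, -0.1352,  0.009 ])), (0.4, array([203., 250.]), array([ 0.5554, -0.1093,  0.009 ]))]
tray 0 90 [ 0.538 -0.426  0.075] [-0.78  0.63  0.1   1.04  0.   -0.78]
tray 0 100 [ 0.548 -0.425  0.075] [-0.77  0.65  0.13  1.05  0.   -0.94]
tray 15 90 [ 0.538 -0.424  0.09 ] [-0.66  0.49 -0.14  0.78 -0.21 -0.68]
tray 15 100 [ 0.548 -0.423  0.09 ] [-0.67  0.47 -0.17  0.73 -0.17 -0.86]
tray 25 90 [ 0.538 -0.421  0.1  ] [-0.57  0.43 -0.28  0.61 -0.36 -0.62]
tray 25 100 [ 0.547 -0.42   0.1  ] [-0.59  0.4  -0.34  0.52 -0.31 -0.82]
tray 30 90 [ 0.538 -0.418  0.104] [-0.52  0.42 -0.34  0.53 -0.45 -0.59]
tray 30 100 [ 0.547 -0.417  0.104] [-0.55  0.37 -0.42  0.41 -0.38 -0.8 ]
tray 35 90 [ 0.538 -0.416  0.108] [-0.48  0.41 -0.4   0.45 -0.53 -0.56]
tray 35 100 [ 0.546 -0.415  0.108] [-0.51  0.35 -0.5   0.3  -0.46 -0.78]
bin 0 80 [0.566 0.539 0.115] [0.67 0.82 0.55 1.3  0.   0.84]
bin 0 90 [0.543 0.541 0.115] [0.69 0.78 0.48 1.27 0.   0.69]
bin -20 80 [0.564 0.531 0.16 ] [0.53 0.52 0.06 0.88 0.26 0.73]
bin -20 90 [0.543 0.533 0.16 ] [0.53 0.53 0.09 0.94 0.3  0.56]
bin -30 80 [0.563 0.522 0.18 ] [ 0.44  0.42 -0.13  0.7   0.42  0.69]
bin -30 90 [0.543 0.523 0.18 ] [ 0.43  0.45 -0.07  0.81  0.47  0.49]
bin -40 80 [0.56  0.509 0.199] [ 0.35  0.34 -0.31  0.52  0.59  0.64]
bin -40 90 [0.543 0.51  0.199] [ 0.33  0.4  -0.2   0.7   0.65  0.42]
bin -50 80 [0.558 0.493 0.215] [ 0.25  0.3  -0.46  0.35  0.77  0.61]
bin -50 90 [0.543 0.494 0.215] [ 0.23  0.39 -0.31  0.61  0.84  0.34]
```

View pics/w1.png

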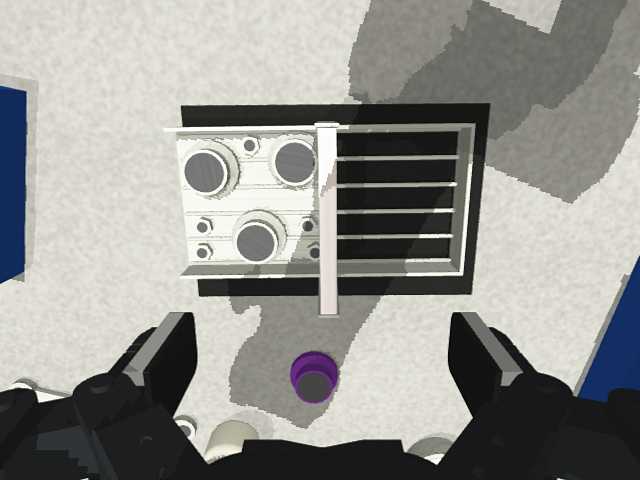

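The wrist view shows the bail bar vertical from (327,125) to (328,315). It holds three grey ferrules and five nuts, with the purple look-alike off the sieve at (314,376). I'll compute the bar centre and grasp.

Run:
```python
from h import *
T=toolT(); f=grab_frame('wrist'); Tc=T@f['T_tool_cam']
b=w2(f,[[326.5,124.5],[328.5,315]],.113,Tc); print(b.round(4),np.linalg.norm(b[1]-b[0]))
d=b[1]-b[0]; yaw=np.degrees(np.arctan2(d[1],d[0]))+90; c=b.mean(0); print(c,yaw)
p,r=pose([c[0],c[1],.003],yaw)
movep(p+[0,0,.06],r); print(move_l(p,.12,until_force=8))
print(get_state()['position'],p)
grab(100); s=get_state(); print(s['finger_gap'],s['contact_force'],s['position'],s['clock'])
T=toolT();f=grab_frame('wrist'); save('w2.png',f['img']); 
np.save('grasp.npy',np.r_[c[:2],yaw])
```

```text
[[ 0.4159 -0.0251  0.113 ]
 [ 0.5435  0.0078  0.113 ]] 0.1318057187872459
[ 0.47973549 -0.00863241  0.113     ] 104.46882954576853
False
[ 0.48093328 -0.0088453   0.08424735] [ 0.47973549 -0.00863241  0.083     ]
0.12258424231398224 [-1.81512238  0.76899143  4.43821367] [ 0.47985856 -0.00850184  0.08333786] 5.9917
```

View pics/w2.png

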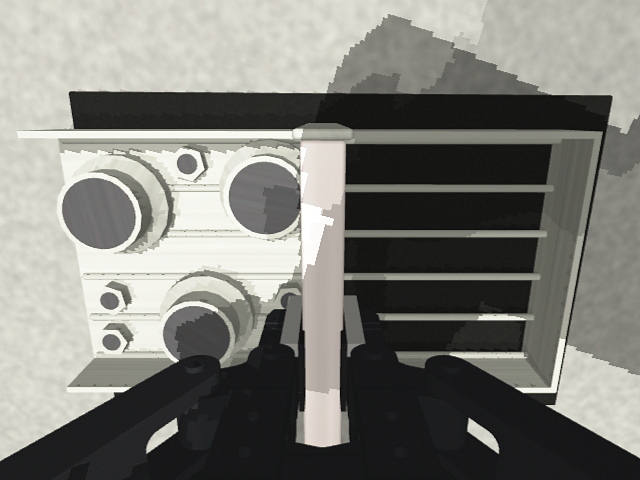

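Run:
```python
from h import *
x,y,yaw=np.load('grasp.npy')
p,r=pose([x,y,.003],yaw)
move_l(p+[0,0,.02],.04)
s=get_state(); print('lift F',s['contact_force'],s['wrist_torque'],s['finger_gap'])
p,r=pose([x,y,.10],yaw,3); move_l(p,.12,rot=r)
o=pt([.538,-.368,.100],[.050,0,0],90,3); p,r=pose(o,90,3); move_l(p,.17,rot=r)
o=pt([.538,-.368,.090],[.050,0,0],90,8); p,r=pose(o,90,8); move_l(p,.05,rot=r)
print(get_state()['clock'],get_state()['position'],p,get_state()['eef_rot'],r)
for c in ['top','side']:
    f=grab_frame(c); save(c+'1.png',f['img'],(400,150,620,370) if c=='top' else (180,200,480,480),3 if c=='top' else 2)
f=grab_frame('wrist'); save('w3.png',f['img'])
```

```text
lift F [ 0.17386612 -0.15685357 -6.53252098] [0.1921384  0.04224839 0.07223918] 0.12419302324019851
10.4083 [ 0.53783223 -0.40499634  0.17624389] [ 0.538      -0.40637956  0.1761801 ] [ 2.14856178  2.15207007 -0.14920289] [ 2.14903122  2.14903122 -0.1502749 ]
```

View pics/top1.png

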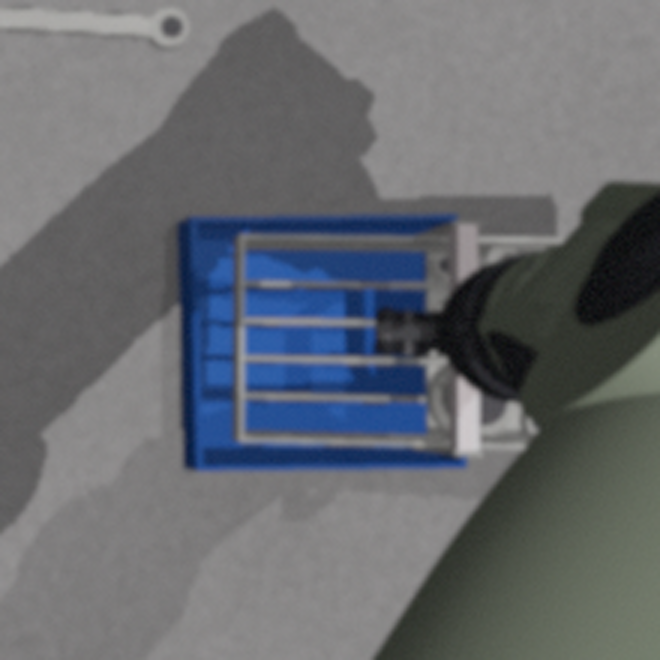

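View pics/side1.png

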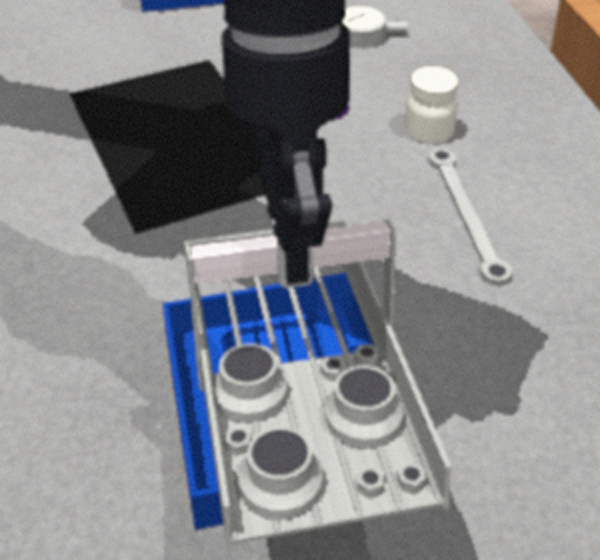

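View pics/w3.png

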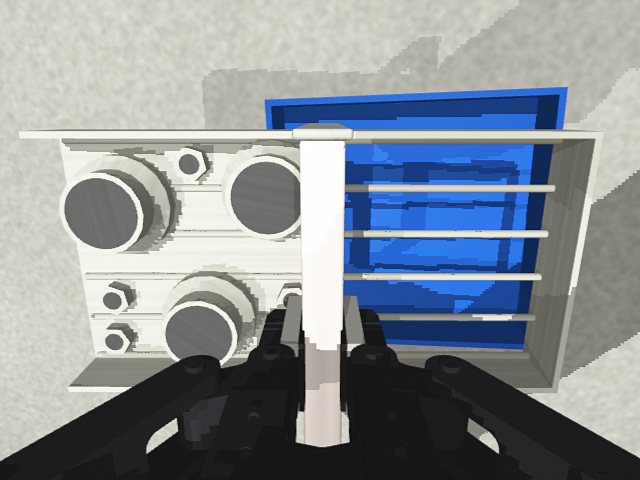

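All eight parts are still in place at 8° tilt, and the slotted half sits over the shallow box. I'll tilt in steps.

Run:
```python
from h import *
ims=[]
for tl in (14,18,22,26):
    o=pt([.538,-.368,.090],[.050,0,0],90,tl); p,r=pose(o,90,tl); move_l(p,.03,rot=r); sleep(.3)
    ims.append(grab_frame('side')['img'][200:480,200:440])
    print(tl,get_state()['clock'])
save('seq1.png',np.vstack([np.hstack(ims[:2]),np.hstack(ims[2:])]),None,1)
```

```text
14 11.3833
18 12.1
22 12.8167
26 13.5333
```

View pics/seq1.png

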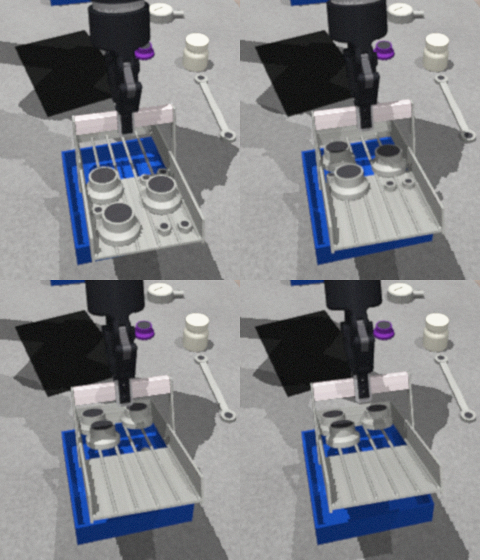

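The parts slid at 18–22°. The ferrules now rest at the +x end and the plain half is clear. I need to check that all five nuts fell through.

Run:
```python
from h import *
f=grab_frame('wrist'); save('w4.png',f['img'])
f=grab_frame('top'); save('top2.png',f['img'],(440,190,580,330),4)
print([(round(d['score'],2),np.round(d['centre'])) for d in spot_in('top','nut1')])
print([(round(d['score'],2),np.round(d['centre'])) for d in spot_in('wrist','nut1')])
```

```text
[]
[(0.69, array([411., 282.])), (0.67, array([464., 146.])), (0.58, array([444., 251.])), (0.4, array([411., 257.]))]
```

View pics/w4.png

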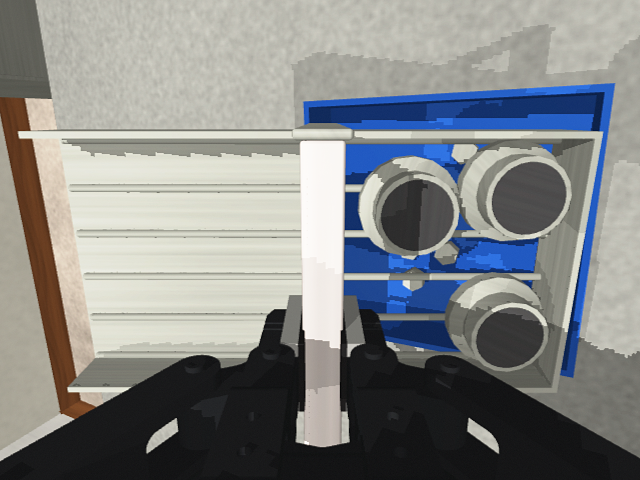

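View pics/top2.png

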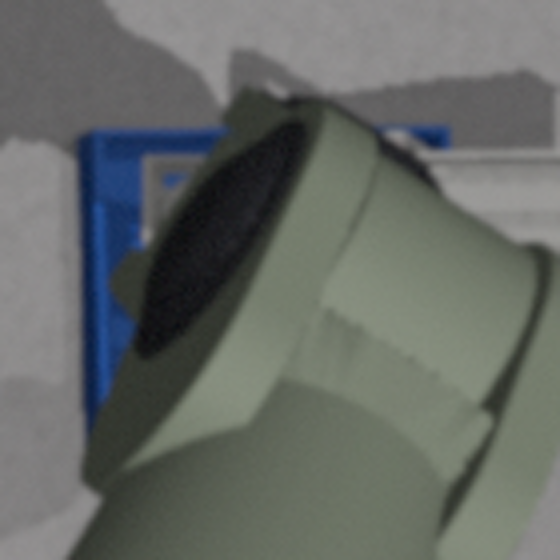

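The wrist view shows four nuts beneath the slots, at (464,152), (444,251), (411,282) and (411,257). The fifth is probably hidden by a ferrule, so I'll lift to count.

Run:
```python
from h import *
o=pt([.538,-.368,.22],[.050,0,0],90,14); p,r=pose(o,90,14); move_l(p,.12,rot=r); sleep(.2)
f=grab_frame('side'); save('side3.png',f['img'],(180,180,480,480),2)
print([(round(d['score'],2),np.round(d['centre'])) for d in spot_in('side','nut1')])
f=grab_frame('wrist'); save('w5.png',f['img']); print(get_state()['clock'])
print([(round(d['score'],2),np.round(d['centre'])) for d in spot_in('wrist','nut1')])
```

```text
[(0.63, array([353., 406.])), (0.5, array([336., 392.])), (0.43, array([287., 395.])), (0.39, array([337., 409.]))]
15.2917
[(0.51, array([458., 243.]))]
```

View pics/side3.png

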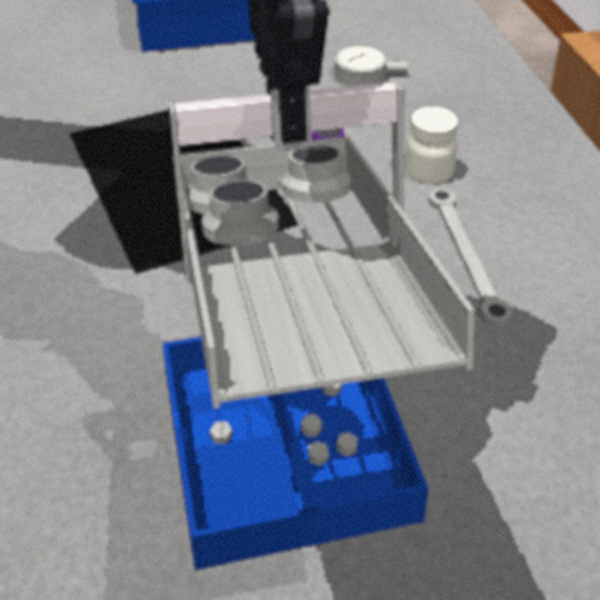

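View pics/w5.png

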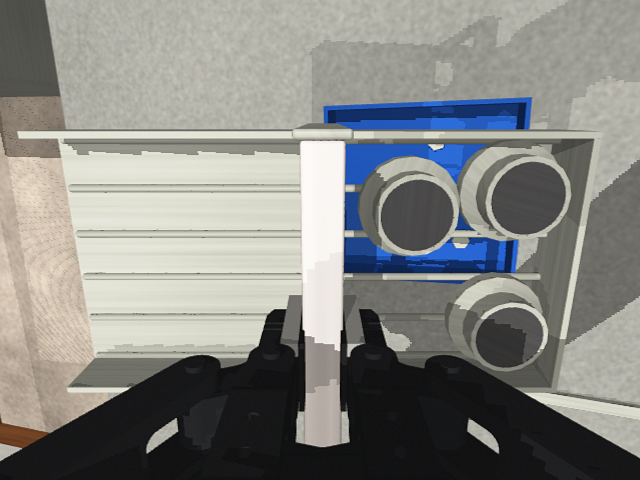

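All five nuts lie in the shallow box: (221,432), (311,424), (318,453), (347,443) and (332,388) in the crop. The three ferrules are still on the sieve. Next is the deep box.

Run:
```python
from h import *
L=[-.131,0,0]; P=np.array([.543,.432,.107])
o=pt(P+[0,0,.07],L,90,4); p,r=pose(o,90,4); move_l(p,.22,rot=r)
print(get_state()['clock'])
o=pt(P+[0,0,.02],L,90,-6); p,r=pose(o,90,-6); move_l(p,.1,rot=r)
print(get_state()['clock'],get_state()['position'],p)
f=grab_frame('wrist'); save('w6.png',f['img'])
f=grab_frame('top'); save('top4.png',f['img'],(20,150,240,370),3)
```

```text
19.8917
20.4167 [0.54308575 0.55337049 0.22105006] [0.543      0.55392009 0.22025498]
```

View pics/w6.png

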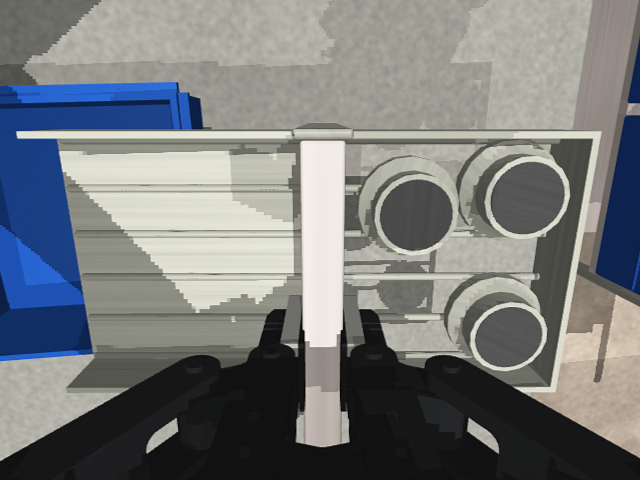

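View pics/top4.png

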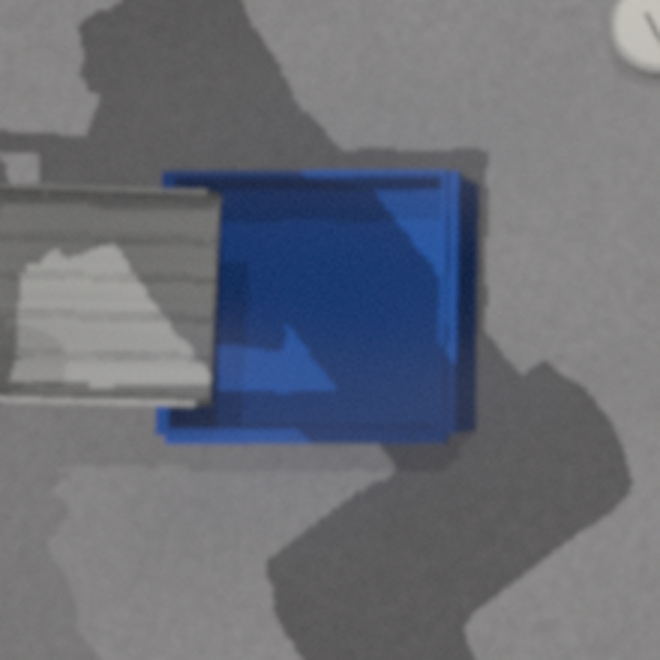

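The lip sits just inside the deep box's near rim. The three ferrules are intact at the +x end, and no nut is left on the sieve. I'll tip slowly.

Run:
```python
from h import *
L=[-.131,0,0]; P=np.array([.543,.432,.107]); ims=[]
for tl in (-12,-15,-17,-19,-21,-23):
    o=pt(P,L,90,tl); p,r=pose(o,90,tl); move_l(p,.04,rot=r); sleep(.35)
    ims.append(cv2.resize(grab_frame('top')['img'][190:320,20:200],None,fx=1.4,fy=1.4))
    print(tl,get_state()['clock'])
save('seq2.png',np.vstack([np.hstack(ims[:3]),np.hstack(ims[3:])]))
f=grab_frame('wrist'); save('w7.png',f['img'])
```

```text
-12 21.3917
-15 22.1417
-17 22.825
-19 23.5083
-21 24.1917
-23 24.875
```

View pics/seq2.png

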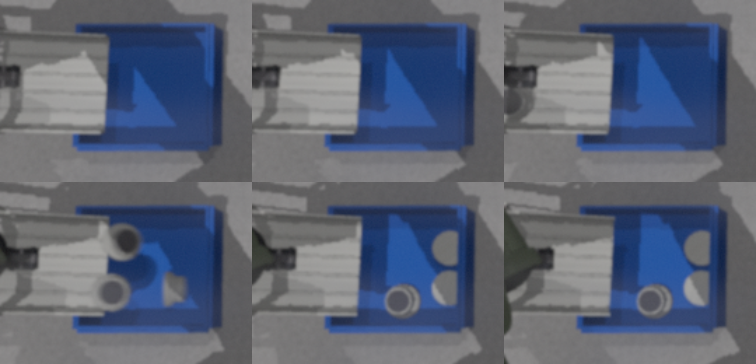

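View pics/w7.png

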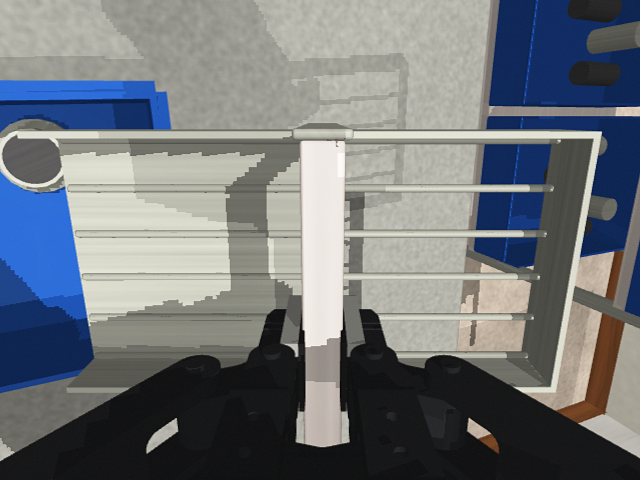

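All three ferrules lie in the deep box and the sieve is empty. I'll set it back on the mat.

Run:
```python
from h import *
L=[-.131,0,0]; P=np.array([.543,.432,.107])
o=pt(P+[0,0,.08],L,90,-5); p,r=pose(o,90,-5); move_l(p,.12,rot=r)
p,r=pose([.4855,.002,.17],104.4); move_l(p,.22,rot=r)
p,r=pose([.4855,.002,.025],104.4); move_l(p,.12,rot=r)
sleep(.2)
f=grab_frame('side'); save('side5.png',f['img'],(180,180,360,330),4)
p,r=pose([.4855,.002,.000],104.4); print(move_l(p,.02,rot=r,until_force=4))
s=get_state(); print(s['clock'],s['position'],p,s['contact_force'],s['wrist_torque'])
f=grab_frame('side'); save('side6.png',f['img'],(180,180,360,330),4)
f=grab_frame('top'); save('top6.png',f['img'],(230,200,420,350),4)
```

```text
True
30.8917 [0.48534895 0.00201241 0.0833376 ] [0.4855 0.002  0.08  ] [-0.80981169  0.59615853  4.5202548 ] [0.01941095 0.05746656 0.05908633]
```

View pics/side6.png

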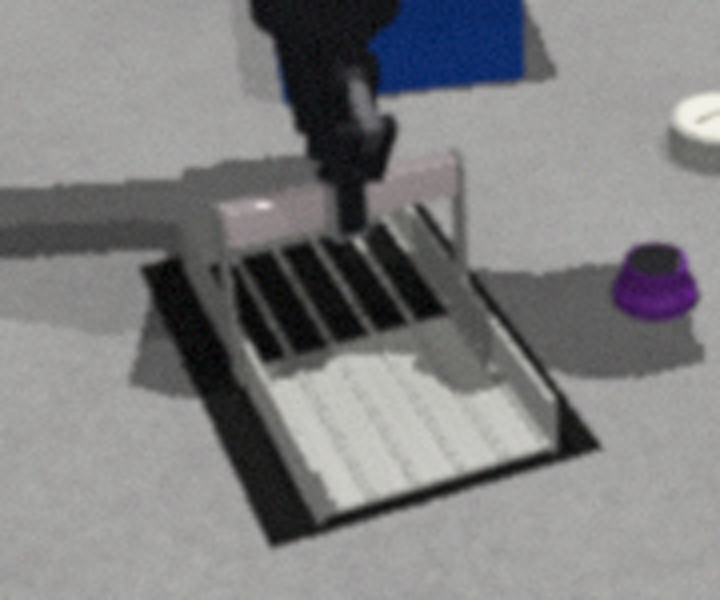

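View pics/top6.png

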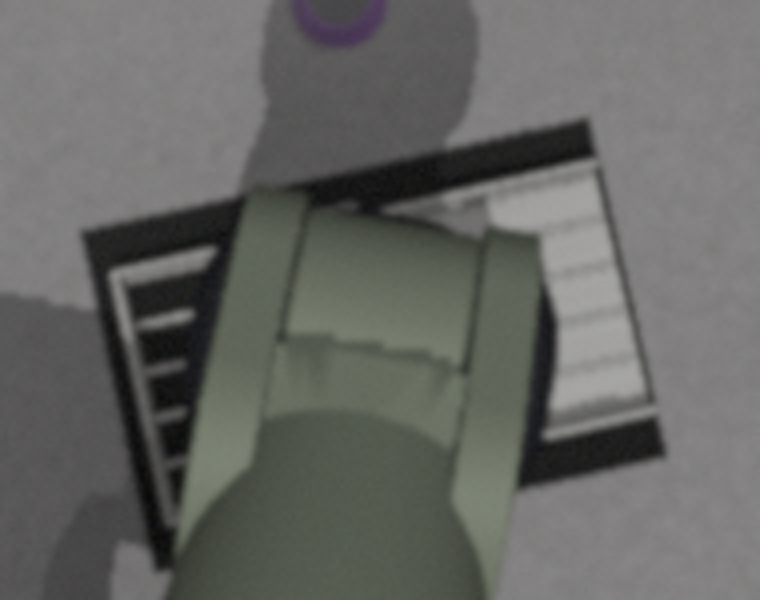

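The sieve is empty, level and centred on the mat. Contact came at the same TCP height as the original grasp, 83.3 mm. I'll release, retreat and check everything.

Run:
```python
from h import *
let_go(); s=get_state(); print(s['finger_gap'],s['contact_force'])
p=np.array(s['position']); move_l(p+[0,0,.10],.12)
set_joints([-1.363,0.326,-0.193,1.052,0,1.437])
f=grab_frame('top'); save('top7.png',f['img'])
for n,z in [('gauge',0),('wrench',0),('jar',0)]: print(n,[np.round(d['centre']) for d in tip_of('top',n)[:1]])
T=w2(f,[330,291],.11)
print('grip',[w2(f,d['centre'],.102) for d in tip_of('top','sieve_grip')[:1]],get_state()['clock'])
save('top7b.png',f['img'],(440,200,580,320),5)
f=grab_frame('side'); save('side7.png',f['img'])
```

```text
1.0014184385703724 [-0.13926223 -0.43475595  0.89092811]
gauge [array([240., 162.])]
wrench [array([412., 160.])]
jar [array([346., 151.])]
grip [array([[ 0.48232008, -0.00194181,  0.102     ]])] 35.1
```

View pics/top7.png

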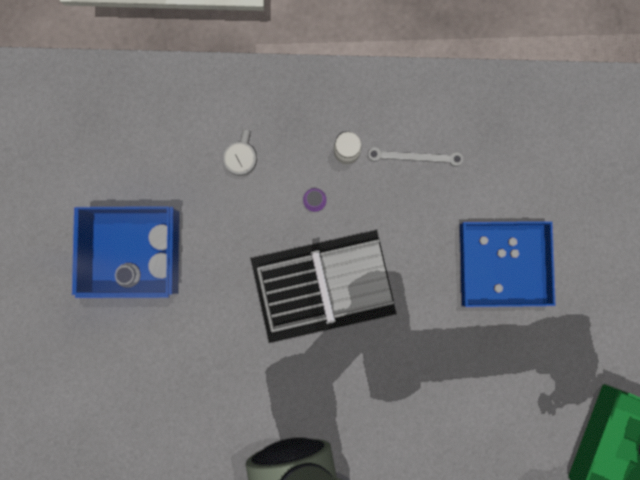

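View pics/side7.png

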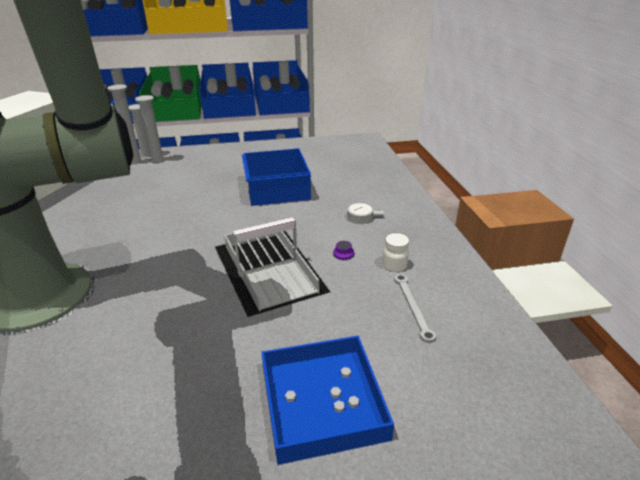

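View pics/top7b.png

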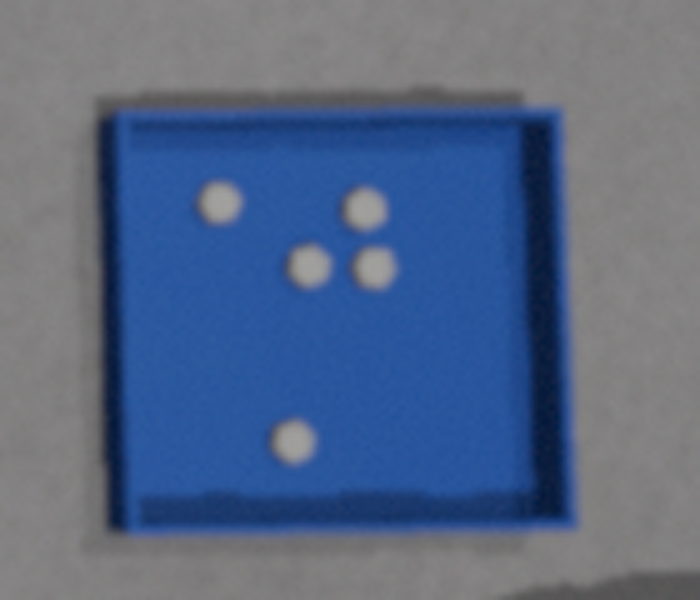

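Five nuts lie in the shallow box around (485–516, 240–288) and three ferrules in the deep box at (160,237), (160,265) and (127,274). The sieve stands on the mat, and the bystanders are at their starting pixels.

```bash
python3 -c "
from cell import *
sign_off(); print(get_state()['clock'])"
```

```text
the job is handed in; nothing more can be done
the job is handed in; nothing more can be done
```

I picked the sieve up by its bail and tilted it to 26° over the shallow box, where all five nuts fell through. I then tipped the three ferrules over the open end into the deep box, set the empty sieve back on its mat, and handed the job in at about 35 s of the 64 s allowed.

**Last checks:**
- **Nuts and ferrules:** the last pictures showed five nuts in the shallow box and three ferrules in the deep box. Two of the ferrules lie flange up against the wall.
- **Sieve:** it stood level and empty on the mat. I set it down at the measured mat centre with about 4.5 N of contact. A rougher network reading afterwards put it about 5 mm away, well inside the 50 mm limit.
- **Bystanders:** the gauge, wrench and jar, and the purple look-alike, looked unmoved.

No check failed. During the pour over the shallow box, only four nuts showed in the wrist view, but the side view after lifting and the last pictures showed all five.

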